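Push a pick bin over the sill into its rack bay

ROBOT

A 7-joint arm with a two-finger parallel gripper is mounted at the origin on the work surface. World frame = base frame: x ahead of the robot, y to its left, z up, the work surface at z = 0. Lengths are in m, angles in degrees, forces in N, time in s.
With the tool pointing down it reaches from about 0.425 to 0.875 m from the base axis. Payload 4.7 kg.
Tool frame: the origin (TCP) lies between the finger pads; the fingertips stand 8 mm ahead of it and the grasp point (between the pads) lies 11 mm behind it (env.tip_extent is the distance from the TCP to the fingertips, in m); z points along the fingers, y is the line along which they close (so a half turn about z gives the same grasp; the last joint's range is limited). The gripper opens to 87 mm and grips with 3 to 60 N. Pads are 19 mm wide; open, the fingers measure 117 mm over their backs; the gripper's body (75 mm by 190 mm) begins 51 mm behind the grasp point.
Start: joints at [-68.405, 18.392, -4.016, 83.108, 1.295, 78.541, -3.26], TCP at [0.231, 0.608, 0.231] pointing down, gripper open.
Joint ranges: [-163.93, 163.93], [-17.29, 119.83], [-79.2, 71.16], [3.27, 140.29], [-89.18, 269.18], [5.43, 117.66], [-154.24, 154.24]. Speed limits (degrees/s): [147.25, 147.25, 180, 180, 180, 180, 180].

INTERFACE

Orientations are given as [roll, pitch, yaw] about the fixed x, y, z axes, in that order (R = Rz(yaw) Ry(pitch) Rx(roll)).
In Python, from cell import sensors, vision, workorder, env gives the robot as it stands.
- The arm moves only by the tool drive_tool, never from a script. Its argument "moves" is a list of rows, each an object of numbers: "x", "y", "z": the shift along the tool's x, y, z in mm; "rx", "ry", "rz": the turn, a rotation vector about the tool's x, y, z in rad; "fingers": the closure, from -1 (fully open) to 1 (shut). In form: [{"x": .., "y": .., "z": .., "rx": .., "ry": .., "rz": .., "fingers": ..}, ...]. A call has 1 to 20 rows; each row is the pose to reach, as a shift and turn from the pose commanded when the call began, along the tool's axes at that moment; what a row does not reach only later rows make up. A row lasts 1/8 s, in which the tool goes at most 62.5 mm and 10.7 degrees, less where a joint would pass 70% of its speed; a pose out of reach is approached as far as the arm can. A call with a gripper value outside its range is refused whole. The fingers move at their own pace and stop on an object; "force" is the grip in N (left out, the last holds). Time passes only in rows, so rows that repeat a pose let the fingers close. It gives the time, the measured TCP pose, the force, the opening and the grip force at its end, in the units of the state.
- sensors.get_obs(): the state, without advancing time (a new reading comes with each control period).
- vision.read_camera(name): name is "scene" or "top"; returns a dict with "image" (400x640x3 uint8, red, green, blue), "fx", "fy", "cx", "cy" (pixels), "k1" (the pictures are not rectified: a ray, as slopes to the right and down, at radius r is drawn at 1 + k1 r^2 times it, then the intrinsics apply), "R" (3x3) and "t" (3): a world point X has camera coordinates R X + t. Camera axes: x right, y down, z forward; pixel columns grow to the right and rows downward; lengths in m; the calibration is good to about 2 mm. A picture is of the moment at which its call begins. There is no depth.
- workorder.sign_off(): hands the job in; it is judged then, once.
The state is a dict: "time_s": time; "qpos": joint angles; "joint_velocities": joint speeds; "effort": joint torques, N m; "tool_pos": TCP position; "tool_rot": TCP orientation; "force": force on the tool from outside, world axes, zero at the start; "wrist_torque": the same for the moment, N m; "grip_width": finger opening in m; "grasp_force": force on a finger pad.
Only numpy, scipy, OpenCV 4.12 (cv2) and the standard library are available. Lean on these libraries where they do the work, as an engineer would, in place of code of your own. Each camera call takes 0.05 s, during which the arm holds its last target. There are 200 camera calls.

TASK

Put the blue bin that stands on the table away in the empty middle bay of the low rack, bar end first. Do not carry it in: raise its bar end onto the rack's front sill while its other end stays on the table, then push it in over the sill, against the sprung stop at the back of the bay, until its near end has dropped down behind the sill and it sits flat and held there. Be gentle: do not ram the sill, do not push the sprung stop in more than a few millimetres further than the bin needs to drop behind the sill, and leave the neighbouring bins and the screwdriver where they are.

Things in the scene. Friction and masses are not known exactly. Their poses are not given: they have to be found in the camera images.
- bin: The bin to put away: open blue plastic pick bin holding steel bolts, 150 mm long (its x), 96 mm wide, walls 50 mm high and 4 mm thick, 0.4 to 0.9 kg. Origin at the centre of its underside; its +x (bar) end goes in first. Starts on the table before the middle bay, up to 0.25 rad askew and 30 mm to the side, leading end about 30 to 65 mm short of the sill's middle.
- bin_bar (a point): Middle of the bin's steel carrying bar: a round bar 10 mm in diameter, 90 mm long along the bin's y, 50 mm towards +x from the bin's middle and 72 mm above its underside (22 mm above the rims), free all round. Pinched lightly (about 10 N), the fingers closing along the bin's x, it lets the bin pitch about it; a hard squeeze (30 N) locks the pitch.
- bin_front (a point): Middle of the bottom edge at the bin's leading (+x) end, 75 mm from its origin.
- bin_rear (a point): Middle of the bottom edge at the bin's near (-x) end, 75 mm from its origin. The plain flat wall above it, 96 mm wide and 50 mm high, can be pushed. Friction of fingers pushing on it can hold this end down when the bin should tip over the sill at its middle (ease off to let it rise), and later hold it up off the bay floor (draw it down, 8 mm, behind the sill).
- rack: The low fixed rack. Origin on the table under the middle of the sill of the middle bay; x points into the bays, y along the sill, z up. Three bays at y = -125, 0, +125 mm, the middle one empty. Bay floor 14 mm above the table, from x = 5 mm on. Side guides 18 mm high over the floor leave the middle bay 108 mm wide, flared to about 124 mm at the sill.
- rail_mid (a point): Middle of the underside of the rack's cross rail, 135 mm above the table; the rail is 20 mm deep (rack x = 102 to 122 mm), 30 mm high and spans all bays, on posts at rack y = +-210 mm. The bin passes beneath it; a gripper holding the bar does not.
- sill: The rack's raised front threshold, an aluminium strip 10 mm thick (rack x = -5 to +5 mm), 22 mm high above the table, so 8 mm above the bay floor, 400 mm long. Origin as the rack's. More than 35 N between it and the bin counts as ramming.
- stop_face (a point): Middle of the front face of the black sprung stop plate (80 mm wide, 32 mm high) at the back of the middle bay; free, it stands at rack x = 147 mm, 142 mm behind the sill's inner face, so the 150 mm bin fits between them only with the spring pressed in 8 mm.
- stop (a joint): How far the sprung stop is pushed in (m): 0 free, end of travel 0.016. It pushes back with 2.1 N at 0 and 0.6 N more per mm. The near end of the bin clears the sill at about 0.0085 to 0.009; past 0.0125 counts as overpushed.
- bin_left: Neighbouring bin like the first, standing in the bay on the rack's +y side. Leave alone.
- bin_right: Neighbouring bin like the first, standing in the bay on the rack's -y side. Leave alone.
- driver: Screwdriver lying on the table to one side. Leave alone.
There are look-alikes about, which are no part of the job. Leave any pink or white look-alike of the bin alone.

How it is judged (in metres and radians):
On the way:
1. the bin's leading end is up over the sill while its near end is still on the table (x of bin_front in the frame of rack between 0.003 and 0.07 m and height (world z) of bin_front above 0.02 m and height (world z) of bin_rear below 0.006 m), for 0.2 s.
At the end, for the whole second after the job is handed in: The bin lies flat on the floor of the middle bay (both bottom edges less than 3.5 mm above it), straight within 0.1 rad and central within 12 mm, its near end behind the sill (3 to 12 mm past the sill's middle), leading end first, with the sprung stop pressed in more than 4 mm by it, at rest (x of bin_rear in the frame of rack between 0.003 and 0.012 m and y of bin_rear in the frame of rack between -0.012 and 0.012 m and height (world z) of each of bin_rear, bin_front below 0.0175 m and angle between the x axis of bin and the x axis of rack, either way round below 0.1 rad and value of joint stop above 0.004 m and linear speed of bin below 0.01 m/s); the robot touches nothing.
It fails at once if the bin is carried: both its bottom edges are more than 8 mm above the sill's top (height (world z) of each of bin_front, bin_rear above 0.03 m).
It fails at once if the sill is rammed: more than 35 N between bin and sill (contact force between bin and sill above 35 N).
It fails at once if the sprung stop is pushed nearly to the end of its travel (over 12.5 mm of 16) (value of joint stop above 0.0125 m).
It fails at once if the bin is tipped by more than 0.6 rad (angle between bin's own z axis and vertical above 0.6 rad).
It fails at once if a neighbouring bin or the screwdriver is moved by more than 15 mm (distance of any of bin_left, bin_right, driver from where it was at the start of the episode above 0.015 m).
It also fails if it takes over 72 s, if anything falls off the work surface, if the arm or the gripper's body presses on something with over 40 N, if the wrist force passes 120 N, or if a joint passes its speed limit or range.

## Working session

There is one attempt and no reset: what is moved stays moved. The work goes in short steps, Python scripts to look and compute and a tool call to move; the robot and the scene stay as the last step left them, time stands still between calls to the robot, and variables do not carry over. Pictures are saved under pics/ and viewed, at most 10 in all, crops included, and the job is handed in when it is done.

Besides the shell and the picture viewer there is one more tool, called after ">>>" by a JSON object that holds its "method" and its "body", one argument or row to a line. drive_tool: Moves the arm, as the interface text tells. Its arguments: {"type":"object","properties":{"moves":{"type":"array"},"force":{"type":"number"}},"required":["moves"]}

```bash
ls; mkdir -p pics; cat > h.py <<'E'
import numpy as np, cv2
from cell import sensors, vision, workorder, env
def cam(n):
    c=vision.read_camera(n); return c
def save(c,name): cv2.imwrite('pics/'+name,c['image'][:,:,::-1])
def ray(c,u,v):
    d=np.array([(u-c['cx'])/c['fx'],(v-c['cy'])/c['fy']]); s=d.copy()
    for _ in range(20): s=d/(1+c['k1']*(s@s))
    R=np.array(c['R']);t=np.array(c['t']); o=-R.T@t; w=R.T@np.array([s[0],s[1],1]); return o,w/np.linalg.norm(w)
def plane(c,u,v,z):
    o,w=ray(c,u,v); return o+w*(z-o[2])/w[2]
def tri(c1,p1,c2,p2):
    o1,w1=ray(c1,*p1);o2,w2=ray(c2,*p2)
    A=np.stack([w1,-w2],1); k=np.linalg.lstsq(A,o2-o1,rcond=None)[0]
    a=o1+w1*k[0];b=o2+w2*k[1]; return (a+b)/2,np.linalg.norm(a-b)
def proj(c,X):
    q=np.array(c['R'])@np.array(X)+np.array(c['t']); s=q[:2]/q[2]; s=s*(1+c['k1']*(s@s)); return np.array([c['fx']*s[0]+c['cx'],c['fy']*s[1]+c['cy']])
E
python3 - <<'E'
from h import *
a=cam('scene');b=cam('top')
import pickle;pickle.dump((a,b),open('v0.pkl','wb'))
save(a,'scene0.png');save(b,'top0.png')
for c in(a,b): print(c['fx'],c['k1'],-np.array(c['R']).T@c['t'])
print(sensors.get_obs())
E
```

```text
pics
385.086513562618 0.010096357155132473 [ 1.01023688 -0.66370234  0.7214059 ]
389.4301066889502 0.017680400697417505 [0.45755512 0.03739841 1.27685721]
{'time_s': 0.1, 'qpos': array([-68.40504125,  18.43565235,  -4.01529729,  83.16619989,
         1.29608533,  78.54122552,  -3.26227875]), 'joint_velocities': array([-0.03126418,  0.06589318,  0.05858237, -0.10294226,  0.03315546,
       -0.04588112,  0.00256843]), 'effort': array([ 3.01033460e-04, -4.92571735e+01, -4.05530585e-01, -3.13399494e+01,
       -6.40937034e-02,  3.95006652e-02,  8.51635400e-05]), 'tool_pos': array([0.23056976, 0.60722873, 0.22957633]), 'tool_rot': array([-1.79902212e+02,  6.52053465e-03,  1.59212319e+02]), 'force': array([-0.46230394, -0.11006538, -0.22436822]), 'wrist_torque': array([-0.04486943,  0.0422048 , -0.01711474]), 'grasp_force': 0.0, 'grip_width': 0.0871880192497128}
```

View pics/scene0.png

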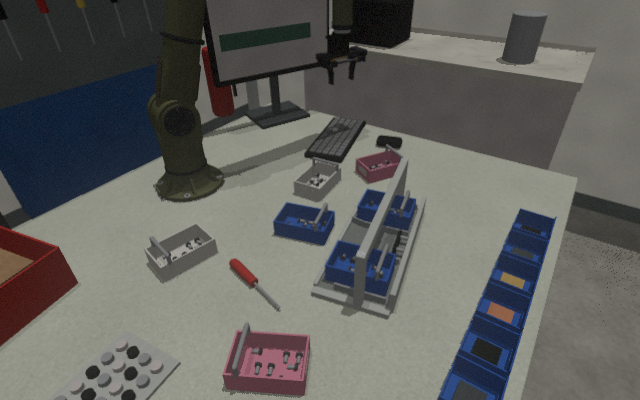

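View pics/top0.png

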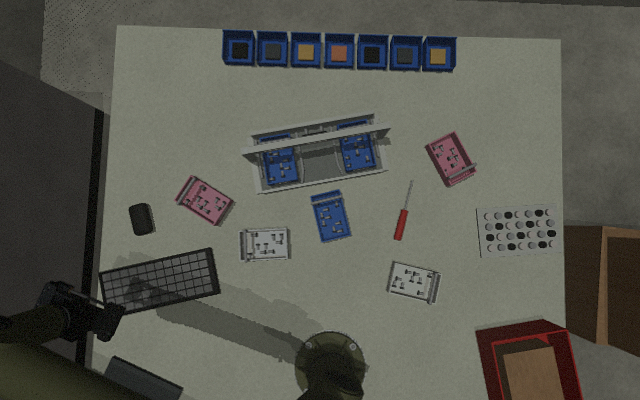

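Blue candidates are the free-standing bin at top (330,216) / scene (305,223), the two neighbours in the rack at top (278,167) and (357,152), and the blue bins along the table edge. The free-standing one on the table before the empty middle bay fits. I'll confirm it in a crop.

```bash
python3 - <<'E'
import pickle;from h import *
a,b=pickle.load(open('v0.pkl','rb'))
i=b['image'][100:250,235:400,::-1]; cv2.imwrite('pics/c1.png',np.clip(cv2.resize(i,None,fx=4.0,fy=4.0,interpolation=cv2.INTER_CUBIC)*1.3,0,255))
i=a['image'][150:315,260:440,::-1]; cv2.imwrite('pics/c2.png',np.clip(cv2.resize(i,None,fx=3.6,fy=3.6,interpolation=cv2.INTER_CUBIC)*1.3,0,255))
E
```

```text
[ WARN:0@0.348] global loadsave.cpp:1063 imwrite_ Unsupported depth image for selected encoder is fallbacked to CV_8U.
```

View pics/c1.png

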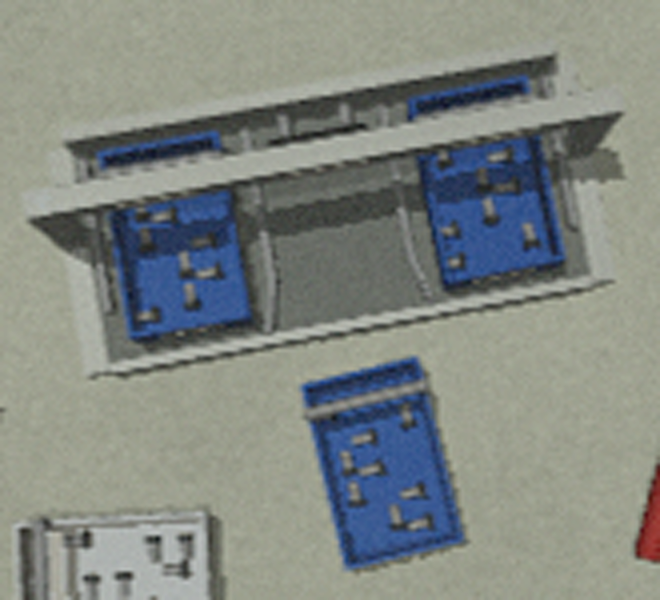

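View pics/c2.png

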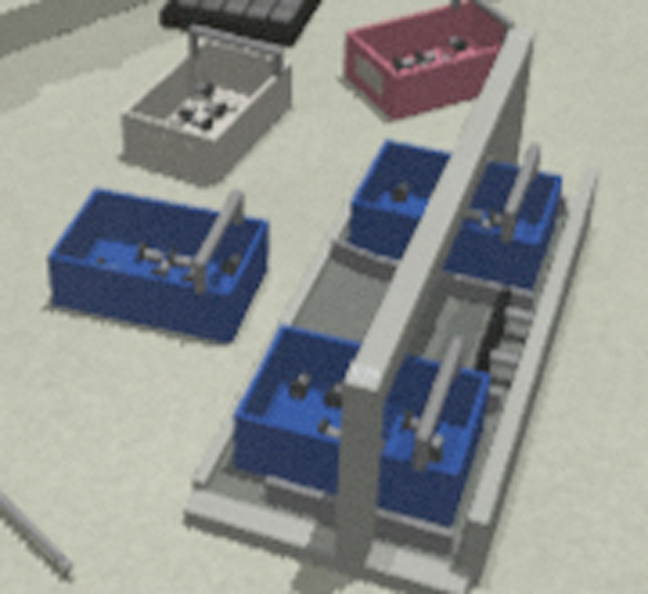

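The crop confirms the free-standing blue bin, with its bar end towards the rack. Its rim corners are at crop (302,385), (418,358), (465,542) and (348,568). The sill is the white strip from about (92,376) to (612,283).

```bash
python3 - <<'E'
import pickle;from h import *
a,b=pickle.load(open('v0.pkl','rb'))
T=lambda x,y:(x/4+235-.375,y/4+100-.375)
S=lambda x,y:(x/3.6+260-.36,y/3.6+150-.36)
# blue bin mask in top
for c,(x0,y0,x1,y1) in ((b,(300,188,360,250)),):
    hsv=cv2.cvtColor(c['image'],cv2.COLOR_RGB2HSV); m=np.zeros(hsv.shape[:2],np.uint8)
    m[y0:y1,x0:x1]=cv2.inRange(hsv,(105,110,20),(130,255,255))[y0:y1,x0:x1]
    m=cv2.morphologyEx(m,cv2.MORPH_CLOSE,np.ones((7,7)))
    cs=max(cv2.findContours(m,0,1)[0],key=cv2.contourArea)
    print(cv2.minAreaRect(cs)); print(np.round(cv2.boxPoints(cv2.minAreaRect(cs)),1).tolist())
P=[plane(b,*T(*p),.05) for p in((302,385),(418,358),(465,542),(348,568))]
print(np.round(P,4)); print([round(np.linalg.norm(P[i]-P[i-1]),4) for i in range(4)])
Ctr=np.mean(P,0); d=(P[0]+P[1]-P[2]-P[3]); print('ctr',Ctr,'yaw',np.degrees(np.arctan2(d[1],d[0])))
# two-view: rim corners & bar ends.  scene: front-left(+y) (268,222)?, front right bottom..
for n,t,s in (('rim front -y',(418,358),(240,292)),('rim rear -y',(465,542),(53,260)),('rim rear +y',(348,568),(97,192)),('rim front +y',(302,385),(268,222)),
 ('bar +y',(306,412),(238,196)),('bar -y',(428,384),(202,268))):
    X,g=tri(b,T(*t),a,S(*s)); print(n,np.round(X,4),round(g,4))
# sill: profile across the strip at several columns
g=cv2.GaussianBlur(cv2.cvtColor(b['image'],cv2.COLOR_RGB2GRAY),(1,3),0)
for u in range(262,386,12):
    v0=int(100+(376-(4*(u-235)-92)*94/521)/4); print(u,v0-7,g[v0-7:v0+6,u].tolist())
for n,p in (('L',(92,376)),('R',(612,283))): print(n,plane(b,*T(*p),0.),plane(b,*T(*p),.022))
E
```

```text
((330.2059020996094, 215.32351684570312), (47.2944450378418, 29.831880569458008), 75.96376037597656)
[[310.0, 196.0], [338.8999938964844, 188.8000030517578], [350.3999938964844, 234.60000610351562], [321.5, 241.89999389648438]]
[[ 0.5381  0.0781  0.05  ]
 [ 0.5623 -0.0128  0.05  ]
 [ 0.4188 -0.0536  0.05  ]
 [ 0.3959  0.0374  0.05  ]]
[np.float64(0.148), np.float64(0.0941), np.float64(0.1492), np.float64(0.0939)]
ctr [0.47877984 0.01225668 0.05      ] yaw 15.929245863622135
rim front -y [ 0.5656 -0.0102  0.0522] 0.0087
rim rear -y [ 0.421  -0.0519  0.0474] 0.006
rim rear +y [0.3963 0.0378 0.0479] 0.0014
rim front +y [0.5384 0.0783 0.05  ] 0.0007
bar +y [0.5151 0.073  0.0698] 0.0021
bar -y [ 0.5417 -0.0194  0.071 ] 0.0029
262 186 [81, 81, 85, 92, 106, 120, 110, 99, 113, 124, 121, 121, 121]
274 184 [41, 47, 59, 75, 101, 126, 114, 81, 83, 110, 119, 117, 118]
286 181 [59, 58, 56, 64, 82, 106, 126, 111, 77, 84, 112, 119, 119]
298 179 [44, 44, 49, 65, 93, 120, 132, 114, 89, 98, 117, 121, 121]
310 177 [84, 83, 83, 84, 98, 123, 133, 110, 88, 100, 120, 123, 122]
322 175 [82, 82, 79, 78, 93, 121, 126, 102, 96, 115, 125, 122, 123]
334 173 [81, 82, 80, 81, 96, 120, 113, 84, 86, 110, 120, 121, 122]
346 171 [33, 47, 69, 86, 104, 124, 110, 77, 84, 113, 121, 120, 120]
358 168 [57, 60, 56, 62, 89, 115, 127, 108, 78, 87, 117, 125, 124]
370 166 [44, 41, 51, 66, 91, 118, 124, 105, 89, 100, 117, 122, 125]
382 164 [119, 115, 109, 103, 106, 116, 115, 101, 96, 113, 124, 124, 125]
L [0.54346973 0.25214297 0.        ] [0.54198944 0.24844296 0.022     ]
R [ 0.63370335 -0.17336541  0.        ] [ 0.63066835 -0.16973399  0.022     ]
```

The bin is consistent in both views: rim at 48–52 mm, bar at 70–71 mm, sides 148 × 94 mm, yaw about 16°. The bar's middle is near (0.528, 0.0265). The rack yaw is about 12°. First I move above the bar at a safe height.

>>> {"method": "drive_tool", "body": {
  "moves": [
    {"x":-20,"y":-18,"z":0,"rz":0.04,"fingers":-1},
    {"x":-60,"y":-55,"rz":0.11},
    {"x":-100,"y":-91,"rz":0.19},
    {"x":-140,"y":-127,"rz":0.27},
    {"x":-180,"y":-163,"rz":0.35},
    {"x":-220,"y":-199,"rz":0.42},
    {"x":-260,"y":-235,"rz":0.5},
    {"x":-300,"y":-271,"rz":0.58},
    {"x":-340,"y":-307,"rz":0.66},
    {"x":-380,"y":-343,"rz":0.73},
    {"x":-420,"y":-380,"rz":0.81},
    {"x":-450,"y":-407,"rz":0.87},
    {"x":-470,"y":-425,"z":10,"rz":0.91},
    {"x":-480,"y":-434,"z":25,"rz":0.925},
    {"x":-484,"y":-437,"z":40,"rz":0.93},
    {"x":-484,"y":-437,"z":50,"rz":0.93},
    {"x":-484,"y":-437,"z":50,"rz":0.93}
  ],
  "force": 10
}}

```text
invalid input at $.moves[0]: expected keys x, y, z, rx, ry, rz, fingers
```

```bash
python3 - <<'E'
import pickle;from h import *
a,b=pickle.load(open('v0.pkl','rb'))
T=lambda x,y:(x/4+235-.375,y/4+100-.375)
S=lambda x,y:(x/3.6+260-.36,y/3.6+150-.36)
o=sensors.get_obs(); print(o['tool_pos'],o['tool_rot'],o['force'],o['qpos'],o['time_s'])
g=cv2.cvtColor(b['image'],cv2.COLOR_RGB2GRAY).astype(float)
pts=[]
for u in range(300,341,3):
    v0=100+(376-(4*(u-235)-92)*94/521)/4; v=np.arange(int(v0)-5,int(v0)+2); w=np.clip(g[v,u]-100,0,None); vc=(w*v).sum()/w.sum()
    pts.append(plane(b,u,vc,.022)[:2])
pts=np.array(pts); vx,vy,x0,y0=cv2.fitLine(pts.astype(np.float32),cv2.DIST_HUBER,0,.01,.01).ravel()
d=np.array([vx,vy])*np.sign(vy); yaw=np.arctan2(-d[0],d[1]); print('sill yaw',np.degrees(yaw),x0,y0)
ex=np.array([np.cos(yaw),np.sin(yaw)]);ey=np.array([-ex[1],ex[0]]); p0=np.array([x0,y0])
f=lambda X:(round((X[:2]-p0)@ex*1e3,1),round(X[:2]@ey*1e3,1))
for n,p,z in(('L end',(92,376),0),('R end',(612,283),0),('guideL tip',(268,330),.032),('guideR tip',(428,297),.032),('guideL mid',(262,240),.032),('guideR mid',(402,205),.032),
 ('nbL a',(132,340),.064),('nbL b',(250,318),.064),('nbR a',(447,288),.064),('nbR b',(563,262),.064),('railL',(25,192),.165),('railR',(622,112),.165)):
    print(n,f(plane(b,*T(*p),z)))
for n,t in(('ctr',(.4788,.0123)),('bar',(.5282,.0266))): print(n,f(np.array(t)))
X=tri(b,T(268,330),a,S(340,238)); print(X)
E
```

```text
[0.23056976 0.60722873 0.22957633] [-1.79902212e+02  6.52053465e-03  1.59212319e+02] [-0.46230394 -0.11006538 -0.22436822] [-68.40504125  18.43565235  -4.01529729  83.16619989   1.29608533
  78.54122552  -3.26227875] 0.1
sill yaw 12.187512 0.58680475 0.059922144
L end (np.float64(-1.8), np.float64(131.7))
R end (np.float64(-3.4), np.float64(-303.2))
guideL tip (np.float64(6.0), np.float64(-18.0))
guideR tip (np.float64(9.0), np.float64(-149.3))
guideL mid (np.float64(78.6), np.float64(-26.1))
guideR mid (np.float64(86.3), np.float64(-142.4))
nbL a (np.float64(13.9), np.float64(86.7))
nbL b (np.float64(14.3), np.float64(-6.9))
nbR a (np.float64(9.7), np.float64(-162.9))
nbR b (np.float64(13.4), np.float64(-256.4))
railL (np.float64(121.2), np.float64(131.9))
railR (np.float64(101.3), np.float64(-303.0))
ctr (np.float64(-115.6), np.float64(-89.1))
bar (np.float64(-64.3), np.float64(-85.5))
(array([0.58479571, 0.1088843 , 0.03330026]), np.float64(0.005413391454221168))
```

>>> {"method": "drive_tool", "body": {
  "moves": [
    {"x":-20,"y":-18,"z":0,"rx":0,"ry":0,"rz":0.04,"fingers":-1},
    {"x":-60,"y":-55,"z":0,"rx":0,"ry":0,"rz":0.11,"fingers":-1},
    {"x":-100,"y":-91,"z":0,"rx":0,"ry":0,"rz":0.19,"fingers":-1},
    {"x":-140,"y":-127,"z":0,"rx":0,"ry":0,"rz":0.27,"fingers":-1},
    {"x":-180,"y":-163,"z":0,"rx":0,"ry":0,"rz":0.35,"fingers":-1},
    {"x":-220,"y":-199,"z":0,"rx":0,"ry":0,"rz":0.42,"fingers":-1},
    {"x":-260,"y":-235,"z":0,"rx":0,"ry":0,"rz":0.5,"fingers":-1},
    {"x":-300,"y":-271,"z":0,"rx":0,"ry":0,"rz":0.58,"fingers":-1},
    {"x":-340,"y":-307,"z":0,"rx":0,"ry":0,"rz":0.66,"fingers":-1},
    {"x":-380,"y":-343,"z":0,"rx":0,"ry":0,"rz":0.73,"fingers":-1},
    {"x":-420,"y":-380,"z":0,"rx":0,"ry":0,"rz":0.81,"fingers":-1},
    {"x":-450,"y":-407,"z":0,"rx":0,"ry":0,"rz":0.87,"fingers":-1},
    {"x":-470,"y":-425,"z":10,"rx":0,"ry":0,"rz":0.91,"fingers":-1},
    {"x":-480,"y":-434,"z":25,"rx":0,"ry":0,"rz":0.925,"fingers":-1},
    {"x":-484,"y":-437,"z":40,"rx":0,"ry":0,"rz":0.93,"fingers":-1},
    {"x":-484,"y":-437,"z":50,"rx":0,"ry":0,"rz":0.93,"fingers":-1},
    {"x":-484,"y":-437,"z":50,"rx":0,"ry":0,"rz":0.93,"fingers":-1}
  ],
  "force": 10
}}

```text
time_s: 2.22
tool_pos: [0.5271, 0.0287, 0.1793]
tool_rot: [-179.9, -0.0, 106.1]
force: [-0.2, -0.1, 0.5]
grip_width: 0.0874
grasp_force: 0.0
```

>>> {"method": "drive_tool", "body": {
  "moves": [
    {"x":-2,"y":0,"z":25,"rx":0,"ry":0,"rz":0,"fingers":-1},
    {"x":-2,"y":0,"z":60,"rx":0,"ry":0,"rz":0,"fingers":-1},
    {"x":-2,"y":0,"z":90,"rx":0,"ry":0,"rz":0,"fingers":-1},
    {"x":-2,"y":0,"z":108,"rx":0,"ry":0,"rz":0,"fingers":-1},
    {"x":-2,"y":0,"z":116,"rx":0,"ry":0,"rz":0,"fingers":-1},
    {"x":-2,"y":0,"z":116,"rx":0,"ry":0,"rz":0,"fingers":-1},
    {"x":-2,"y":0,"z":116,"rx":0,"ry":0,"rz":0,"fingers":0.5},
    {"x":-2,"y":0,"z":116,"rx":0,"ry":0,"rz":0,"fingers":1},
    {"x":-2,"y":0,"z":116,"rx":0,"ry":0,"rz":0,"fingers":1},
    {"x":-2,"y":0,"z":116,"rx":0,"ry":0,"rz":0,"fingers":1},
    {"x":-2,"y":0,"z":116,"rx":0,"ry":0,"rz":0,"fingers":1},
    {"x":-2,"y":0,"z":116,"rx":0,"ry":0,"rz":0,"fingers":1},
    {"x":-2,"y":0,"z":116,"rx":0,"ry":0,"rz":0,"fingers":1},
    {"x":-2,"y":0,"z":116,"rx":0,"ry":0,"rz":0,"fingers":1}
  ],
  "force": 10
}}

```text
time_s: 3.98
tool_pos: [0.5287, 0.0255, 0.0645]
tool_rot: [180.0, -0.0, 105.9]
force: [0.3, -0.5, 1.0]
grip_width: 0.0148
grasp_force: 0.0
```

>>> {"method": "drive_tool", "body": {
  "moves": [
    {"x":0,"y":0,"z":0,"rx":0,"ry":0,"rz":0,"fingers":1},
    {"x":0,"y":0,"z":0,"rx":0,"ry":0,"rz":0,"fingers":1},
    {"x":0,"y":0,"z":0,"rx":0,"ry":0,"rz":0,"fingers":1},
    {"x":0,"y":0,"z":0,"rx":0,"ry":0,"rz":0,"fingers":1}
  ],
  "force": 10
}}

```text
time_s: 4.47
tool_pos: [0.5278, 0.0252, 0.0645]
tool_rot: [-179.9, -0.0, 105.9]
force: [-5.1, -1.0, 5.0]
grip_width: 0.0097
grasp_force: 10.0
```

>>> {"method": "drive_tool", "body": {
  "moves": [
    {"x":0,"y":0,"z":-2,"rx":0,"ry":0,"rz":0,"fingers":1},
    {"x":0,"y":0,"z":-6,"rx":0,"ry":0,"rz":0,"fingers":1},
    {"x":0,"y":0,"z":-10,"rx":0,"ry":0,"rz":0,"fingers":1},
    {"x":0,"y":0,"z":-14,"rx":0,"ry":0,"rz":0.01,"fingers":1},
    {"x":0,"y":0,"z":-18,"rx":0,"ry":0,"rz":0.02,"fingers":1},
    {"x":0,"y":0,"z":-22,"rx":0,"ry":0,"rz":0.04,"fingers":1},
    {"x":0,"y":0,"z":-25,"rx":0,"ry":0,"rz":0.05,"fingers":1},
    {"x":0,"y":0,"z":-27,"rx":0,"ry":0,"rz":0.066,"fingers":1},
    {"x":0,"y":0,"z":-27,"rx":0,"ry":0,"rz":0.066,"fingers":1},
    {"x":0,"y":0,"z":-27,"rx":0,"ry":0,"rz":0.066,"fingers":1}
  ],
  "force": 10
}}

```text
time_s: 5.72
tool_pos: [0.5291, 0.0255, 0.0917]
tool_rot: [179.9, 0.0, 102.2]
force: [0.2, 0.3, -6.6]
grip_width: 0.0093
grasp_force: 10.0
```

```bash
python3 - <<'E'
from h import *
a=cam('scene'); i=a['image'][120:320,240:460,::-1]; cv2.imwrite('pics/l1.png',cv2.resize(i,None,fx=2.8,fy=2.8,interpolation=cv2.INTER_CUBIC))
E
```

```text
(no output)
```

View pics/l1.png

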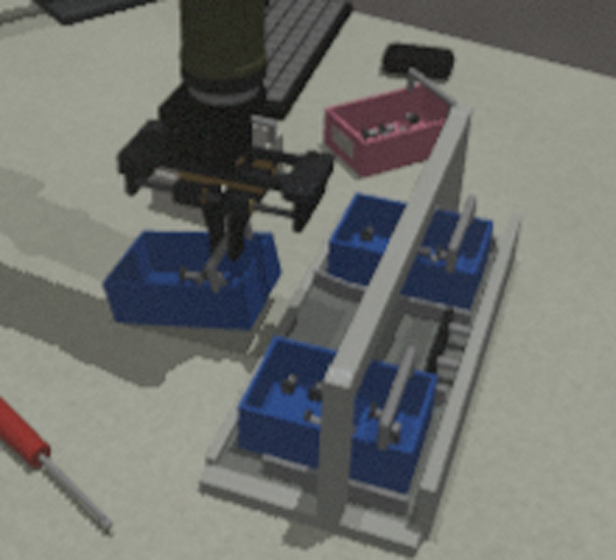

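The bin's bar end is up and its near end (crop (115,320)) is still on the table. Next I advance it over the sill.

>>> {"method": "drive_tool", "body": {
  "moves": [
    {"x":0,"y":3,"z":0,"rx":0,"ry":0,"rz":0,"fingers":1},
    {"x":1,"y":8,"z":0,"rx":0,"ry":0,"rz":0,"fingers":1},
    {"x":2,"y":14,"z":0,"rx":0,"ry":0,"rz":0,"fingers":1},
    {"x":2,"y":20,"z":0,"rx":0,"ry":0,"rz":0,"fingers":1},
    {"x":2,"y":26,"z":0,"rx":0,"ry":0,"rz":0,"fingers":1},
    {"x":2,"y":32,"z":0,"rx":0,"ry":0,"rz":0,"fingers":1},
    {"x":2,"y":38,"z":0,"rx":0,"ry":0,"rz":0,"fingers":1},
    {"x":2,"y":44,"z":0,"rx":0,"ry":0,"rz":0,"fingers":1},
    {"x":2,"y":49,"z":0,"rx":0,"ry":0,"rz":0,"fingers":1},
    {"x":2,"y":52,"z":0,"rx":0,"ry":0,"rz":0,"fingers":1},
    {"x":2,"y":52,"z":0,"rx":0,"ry":0,"rz":0,"fingers":1},
    {"x":2,"y":52,"z":0,"rx":0,"ry":0,"rz":0,"fingers":1},
    {"x":2,"y":52,"z":0,"rx":0,"ry":0,"rz":0,"fingers":1}
  ],
  "force": 10
}}

```text
time_s: 7.4
tool_pos: [0.5794, 0.0384, 0.0919]
tool_rot: [179.9, -0.0, 102.2]
force: [0.4, -0.2, -4.9]
grip_width: 0.0089
grasp_force: 10.0
```

```bash
python3 - <<'E'
from h import *
a=cam('scene'); i=a['image'][120:320,240:460,::-1]; b=cam('top'); j=b['image'][100:250,235:400,::-1]
k=np.hstack([cv2.resize(i,(440,400),interpolation=cv2.INTER_CUBIC)[:,:400],cv2.resize(j,(440,400),interpolation=cv2.INTER_CUBIC)[:,:400]]); cv2.imwrite('pics/l2.png',k)
print(sensors.get_obs()['force'])
E
```

```text
[ 0.53844748 -0.05802337 -5.56378332]
```

View pics/l2.png

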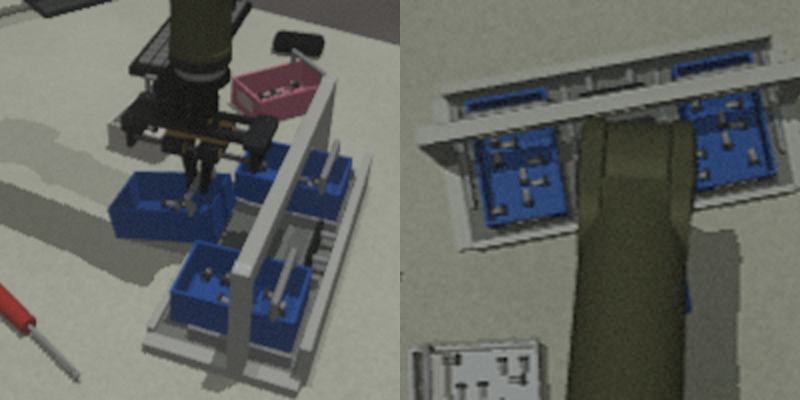

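Both views show the front end over the sill and the near end on the table. I'll lower the bin onto the sill, open slightly so the fingers stay clear of the front rim, and rise.

>>> {"method": "drive_tool", "body": {
  "moves": [
    {"x":0,"y":0,"z":1,"rx":0,"ry":0,"rz":0,"fingers":1},
    {"x":0,"y":0,"z":3,"rx":0,"ry":0,"rz":0,"fingers":1},
    {"x":0,"y":0,"z":5,"rx":0,"ry":0,"rz":0,"fingers":1},
    {"x":0,"y":0,"z":6,"rx":0,"ry":0,"rz":0,"fingers":1},
    {"x":0,"y":0,"z":6,"rx":0,"ry":0,"rz":0,"fingers":1}
  ],
  "force": 10
}}

```text
time_s: 8.12
tool_pos: [0.5813, 0.0387, 0.0876]
tool_rot: [179.7, -0.0, 102.2]
force: [3.5, 1.7, 4.7]
grip_width: 0.0096
grasp_force: 10.0
```

>>> {"method": "drive_tool", "body": {
  "moves": [
    {"x":0,"y":0,"z":-1,"rx":0,"ry":0,"rz":0,"fingers":0.6},
    {"x":0,"y":0,"z":-1,"rx":0,"ry":0,"rz":0,"fingers":0.6},
    {"x":0,"y":0,"z":-1,"rx":0,"ry":0,"rz":0,"fingers":0.6},
    {"x":0,"y":0,"z":-1,"rx":0,"ry":0,"rz":0,"fingers":0.6}
  ]
}}

```text
time_s: 8.62
tool_pos: [0.578, 0.0381, 0.0859]
tool_rot: [-179.9, -0.0, 102.1]
force: [-0.1, -0.6, 0.1]
grip_width: 0.0178
grasp_force: 0.0
```

>>> {"method": "drive_tool", "body": {
  "moves": [
    {"x":0,"y":0,"z":-10,"rx":0,"ry":0,"rz":0,"fingers":0.6},
    {"x":0,"y":0,"z":-30,"rx":0,"ry":0,"rz":0,"fingers":0.6},
    {"x":0,"y":0,"z":-55,"rx":0,"ry":0,"rz":0,"fingers":0.4},
    {"x":0,"y":-10,"z":-75,"rx":0,"ry":0,"rz":0.1,"fingers":0.2},
    {"x":0,"y":-30,"z":-80,"rx":0,"ry":0,"rz":0.27,"fingers":0},
    {"x":0,"y":-55,"z":-80,"rx":0,"ry":0,"rz":0.45,"fingers":0},
    {"x":0,"y":-80,"z":-80,"rx":0,"ry":0,"rz":0.63,"fingers":0},
    {"x":0,"y":-105,"z":-80,"rx":0,"ry":0,"rz":0.81,"fingers":0},
    {"x":0,"y":-125,"z":-80,"rx":0,"ry":0,"rz":0.99,"fingers":0},
    {"x":0,"y":-138,"z":-80,"rx":0,"ry":0,"rz":1.17,"fingers":0},
    {"x":0,"y":-142,"z":-80,"rx":0,"ry":0,"rz":1.35,"fingers":0},
    {"x":0,"y":-142,"z":-80,"rx":0,"ry":0,"rz":1.5,"fingers":0},
    {"x":0,"y":-142,"z":-80,"rx":0,"ry":0,"rz":1.57,"fingers":0},
    {"x":0,"y":-142,"z":-80,"rx":0,"ry":0,"rz":1.57,"fingers":0},
    {"x":0,"y":-142,"z":-80,"rx":0,"ry":0,"rz":1.57,"fingers":0}
  ]
}}

```text
time_s: 10.5
tool_pos: [0.4402, 0.0084, 0.1668]
tool_rot: [-180.0, -0.0, 12.3]
force: [0.3, 0.1, -0.5]
grip_width: 0.0434
grasp_force: 0.0
```

```bash
python3 - <<'E'
from h import *
print(sensors.get_obs()['qpos'])
a=cam('scene'); i=a['image'][120:320,240:460,::-1]; b=cam('top'); j=b['image'][100:250,235:400,::-1]
k=np.hstack([cv2.resize(i,(440,400),interpolation=cv2.INTER_CUBIC)[:,:400],cv2.resize(j,(440,400),interpolation=cv2.INTER_CUBIC)[:,:400]]); cv2.imwrite('pics/l3.png',k)
import pickle;pickle.dump((a,b),open('v1.pkl','wb'))
E
```

```text
[-35.60516568  -6.65508877  29.42170625 117.09989201   3.4942455
  68.73263479 -85.3664156 ]
```

View pics/l3.png

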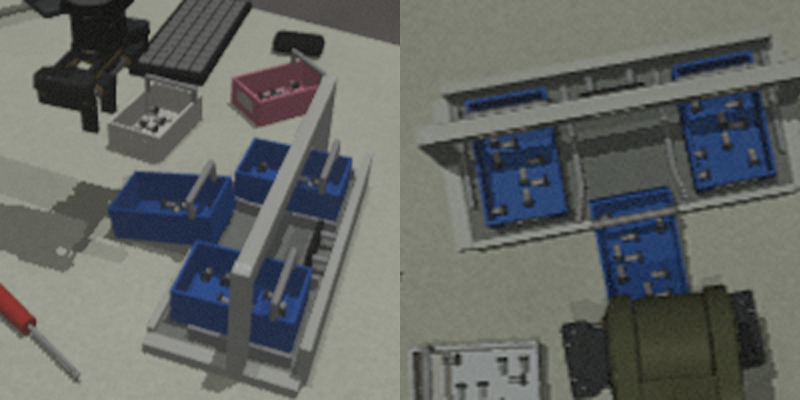

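The bin rests on the sill, straight and central, with its near end on the table. Next I lower the half-open fingers behind the near wall and approach.

>>> {"method": "drive_tool", "body": {
  "moves": [
    {"x":0,"y":0,"z":25,"rx":0,"ry":0,"rz":0,"fingers":0},
    {"x":0,"y":0,"z":60,"rx":0,"ry":0,"rz":0,"fingers":0},
    {"x":0,"y":0,"z":90,"rx":0,"ry":0,"rz":0,"fingers":0},
    {"x":0,"y":0,"z":110,"rx":0,"ry":0,"rz":0,"fingers":0},
    {"x":0,"y":0,"z":119,"rx":0,"ry":0,"rz":0,"fingers":0},
    {"x":2,"y":0,"z":119,"rx":0,"ry":0,"rz":0,"fingers":0},
    {"x":5,"y":0,"z":119,"rx":0,"ry":0,"rz":0,"fingers":0},
    {"x":8,"y":0,"z":119,"rx":0,"ry":0,"rz":0,"fingers":0},
    {"x":11,"y":0,"z":119,"rx":0,"ry":0,"rz":0,"fingers":0},
    {"x":14,"y":0,"z":119,"rx":0,"ry":0,"rz":0,"fingers":0},
    {"x":16,"y":0,"z":119,"rx":0,"ry":0,"rz":0,"fingers":0},
    {"x":18,"y":0,"z":119,"rx":0,"ry":0,"rz":0,"fingers":0},
    {"x":20,"y":0,"z":119,"rx":0,"ry":0,"rz":0,"fingers":0}
  ]
}}

```text
time_s: 12.22
tool_pos: [0.4554, 0.0118, 0.0467]
tool_rot: [-179.9, 0.6, 12.2]
force: [-13.7, -3.5, 10.4]
grip_width: 0.0434
grasp_force: 6.9
```

>>> {"method": "drive_tool", "body": {
  "moves": [
    {"x":1,"y":0,"z":0,"rx":0,"ry":0,"rz":0,"fingers":0},
    {"x":2,"y":0,"z":0,"rx":0,"ry":0,"rz":0,"fingers":0},
    {"x":2,"y":0,"z":0,"rx":0,"ry":0,"rz":0,"fingers":0}
  ]
}}

```text
time_s: 12.6
tool_pos: [0.4555, 0.0119, 0.0464]
tool_rot: [-179.9, 0.8, 12.2]
force: [-16.2, -2.9, 13.8]
grip_width: 0.0434
grasp_force: 8.1
```

```bash
python3 - <<'E'
from h import *
a=cam('scene'); i=a['image'][170:260,255:375,::-1]; cv2.imwrite('pics/l4.png',cv2.resize(i,None,fx=5,fy=5,interpolation=cv2.INTER_CUBIC))
print(sensors.get_obs()['force'])
E
```

```text
[-15.38924342  -1.8375725   14.38619365]
```

View pics/l4.png

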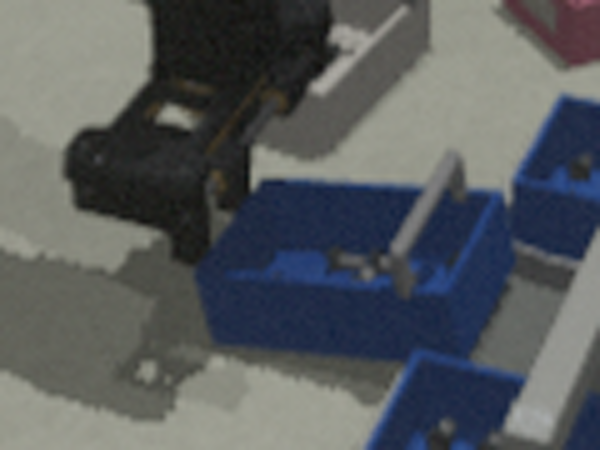

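The bin didn't move and the push jams. Pushing at the rim makes finger friction press the near end down, and the force climbs without motion. I'll back off, tilt the fingertips forward and push low on the wall instead.

>>> {"method": "drive_tool", "body": {
  "moves": [
    {"x":-4,"y":0,"z":0,"rx":0,"ry":0,"rz":0,"fingers":0},
    {"x":-10,"y":0,"z":0,"rx":0,"ry":0,"rz":0,"fingers":0},
    {"x":-16,"y":0,"z":0,"rx":0,"ry":0.08,"rz":0,"fingers":0},
    {"x":-16,"y":0,"z":6,"rx":0,"ry":0.18,"rz":0,"fingers":0},
    {"x":-16,"y":0,"z":14,"rx":0,"ry":0.28,"rz":0,"fingers":0},
    {"x":-16,"y":0,"z":22,"rx":0,"ry":0.35,"rz":0,"fingers":0},
    {"x":-16,"y":0,"z":25,"rx":0,"ry":0.35,"rz":0,"fingers":0},
    {"x":-16,"y":0,"z":25,"rx":0,"ry":0.35,"rz":0,"fingers":0},
    {"x":-16,"y":0,"z":25,"rx":0,"ry":0.35,"rz":0,"fingers":0}
  ]
}}

```text
time_s: 13.78
tool_pos: [0.4463, 0.0096, 0.0226]
tool_rot: [180.0, -20.1, 12.2]
force: [-0.4, -0.8, -1.0]
grip_width: 0.0436
grasp_force: 0.0
```

```bash
python3 - <<'E'
from h import *
print(sensors.get_obs()['qpos'])
E
```

```text
[-30.46722033  -7.90758016  27.94744381 140.22740802   0.57100654
  26.98179632 -80.38655848]
```

>>> {"method": "drive_tool", "body": {
  "moves": [
    {"x":2.8,"y":0,"z":1,"rx":0,"ry":0,"rz":0,"fingers":0},
    {"x":5.6,"y":0,"z":2.1,"rx":0,"ry":0,"rz":0,"fingers":0},
    {"x":8.5,"y":0,"z":3.1,"rx":0,"ry":0,"rz":0,"fingers":0},
    {"x":11.3,"y":0,"z":4.1,"rx":0,"ry":0,"rz":0,"fingers":0},
    {"x":13.2,"y":0,"z":4.8,"rx":0,"ry":0,"rz":0,"fingers":0},
    {"x":15,"y":0,"z":5.5,"rx":0,"ry":0,"rz":0,"fingers":0},
    {"x":16.9,"y":0,"z":6.2,"rx":0,"ry":0,"rz":0,"fingers":0},
    {"x":18.8,"y":0,"z":6.9,"rx":0,"ry":0,"rz":0,"fingers":0}
  ]
}}

```text
time_s: 14.78
tool_pos: [0.4617, 0.0136, 0.0202]
tool_rot: [-179.9, -19.6, 12.2]
force: [-11.1, -1.4, 5.8]
grip_width: 0.0436
grasp_force: 4.8
```

>>> {"method": "drive_tool", "body": {
  "moves": [
    {"x":1.9,"y":0,"z":0.7,"rx":0,"ry":0,"rz":0,"fingers":0},
    {"x":3.8,"y":0,"z":1.4,"rx":0,"ry":0,"rz":0,"fingers":0},
    {"x":5.6,"y":0,"z":2.1,"rx":0,"ry":0,"rz":0,"fingers":0},
    {"x":7.5,"y":0,"z":2.8,"rx":0,"ry":0,"rz":0,"fingers":0}
  ]
}}

```text
time_s: 15.28
tool_pos: [0.4693, 0.0152, 0.0201]
tool_rot: [-179.9, -19.5, 12.2]
force: [-10.7, -1.9, 5.4]
grip_width: 0.0433
grasp_force: 4.7
```

>>> {"method": "drive_tool", "body": {
  "moves": [
    {"x":1.9,"y":0,"z":0.7,"rx":0,"ry":0,"rz":0,"fingers":0},
    {"x":3.8,"y":0,"z":1.4,"rx":0,"ry":0,"rz":0,"fingers":0},
    {"x":5.6,"y":0,"z":2.1,"rx":0,"ry":0,"rz":0,"fingers":0},
    {"x":7.5,"y":0,"z":2.7,"rx":0,"ry":0,"rz":0,"fingers":0},
    {"x":9.4,"y":0,"z":3.4,"rx":0,"ry":0,"rz":0,"fingers":0},
    {"x":11.3,"y":0,"z":4.1,"rx":0,"ry":0,"rz":0,"fingers":0},
    {"x":13.2,"y":0,"z":4.8,"rx":0,"ry":0,"rz":0,"fingers":0},
    {"x":15,"y":0,"z":5.5,"rx":0,"ry":0,"rz":0,"fingers":0},
    {"x":16.9,"y":0,"z":6.2,"rx":0,"ry":0,"rz":0,"fingers":0}
  ]
}}

```text
time_s: 16.4
tool_pos: [0.4864, 0.0189, 0.0197]
tool_rot: [-179.9, -19.5, 12.2]
force: [-10.2, -2.6, 5.6]
grip_width: 0.0433
grasp_force: 5.0
```

>>> {"method": "drive_tool", "body": {
  "moves": [
    {"x":1.9,"y":0,"z":0.7,"rx":0,"ry":0,"rz":0,"fingers":0},
    {"x":3.8,"y":0,"z":1.4,"rx":0,"ry":0,"rz":0,"fingers":0},
    {"x":5.6,"y":0,"z":2.1,"rx":0,"ry":0,"rz":0,"fingers":0},
    {"x":7.5,"y":0,"z":2.7,"rx":0,"ry":0,"rz":0,"fingers":0},
    {"x":9.4,"y":0,"z":3.4,"rx":0,"ry":0,"rz":0,"fingers":0},
    {"x":11.3,"y":0,"z":4.1,"rx":0,"ry":0,"rz":0,"fingers":0}
  ]
}}

```text
time_s: 17.15
tool_pos: [0.4976, 0.0213, 0.0193]
tool_rot: [-179.9, -19.4, 12.2]
force: [-12.3, -2.5, 5.5]
grip_width: 0.044
grasp_force: 5.3
```

>>> {"method": "drive_tool", "body": {
  "moves": [
    {"x":-4,"y":0,"z":-1.4,"rx":0,"ry":0,"rz":0,"fingers":0},
    {"x":-8,"y":0,"z":-2.7,"rx":0,"ry":0,"rz":0,"fingers":0},
    {"x":-12,"y":0,"z":-4.2,"rx":0,"ry":0,"rz":0,"fingers":0},
    {"x":-16,"y":0,"z":-5.5,"rx":0,"ry":0,"rz":0,"fingers":0},
    {"x":-15,"y":0,"z":-10,"rx":0,"ry":-0.1,"rz":0,"fingers":0},
    {"x":-11.7,"y":0,"z":-14.7,"rx":0,"ry":-0.2,"rz":0,"fingers":0},
    {"x":-8,"y":0,"z":-25,"rx":0,"ry":-0.3,"rz":0,"fingers":0},
    {"x":-6,"y":0,"z":-31,"rx":0,"ry":-0.34,"rz":0,"fingers":0},
    {"x":-6,"y":0,"z":-31,"rx":0,"ry":-0.34,"rz":0,"fingers":0}
  ]
}}

```text
time_s: 18.27
tool_pos: [0.4882, 0.0187, 0.05]
tool_rot: [180.0, -0.7, 12.2]
force: [-0.3, -0.6, -0.6]
grip_width: 0.0435
grasp_force: 0.0
```

```bash
python3 - <<'E'
from h import *
a=cam('scene'); i=a['image'][120:320,240:460,::-1]; b=cam('top'); j=b['image'][100:250,235:400,::-1]
k=np.hstack([cv2.resize(i,(440,400),interpolation=cv2.INTER_CUBIC)[:,:400],cv2.resize(j,(440,400),interpolation=cv2.INTER_CUBIC)[:,:400]]); cv2.imwrite('pics/l5.png',k)
E
```

```text
(no output)
```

View pics/l5.png

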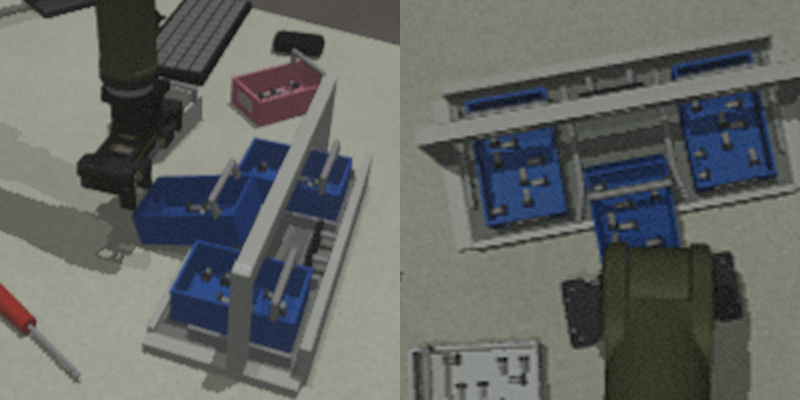

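>>> {"method": "drive_tool", "body": {
  "moves": [
    {"x":1,"y":0,"z":4,"rx":0,"ry":0,"rz":0,"fingers":0},
    {"x":3,"y":0,"z":5,"rx":0,"ry":0,"rz":0,"fingers":0},
    {"x":5,"y":0,"z":4,"rx":0,"ry":0,"rz":0,"fingers":0},
    {"x":6,"y":0,"z":2,"rx":0,"ry":0,"rz":0,"fingers":0},
    {"x":7,"y":0,"z":0,"rx":0,"ry":0,"rz":0,"fingers":0},
    {"x":8,"y":0,"z":-2,"rx":0,"ry":0,"rz":0,"fingers":0}
  ]
}}

```text
time_s: 19.12
tool_pos: [0.4929, 0.0199, 0.0512]
tool_rot: [-180.0, -0.3, 12.2]
force: [-7.1, -1.1, 2.7]
grip_width: 0.0435
grasp_force: 3.2
```

>>> {"method": "drive_tool", "body": {
  "moves": [
    {"x":0.5,"y":0,"z":-2,"rx":0,"ry":0,"rz":0,"fingers":0},
    {"x":1,"y":0,"z":-4,"rx":0,"ry":0,"rz":0,"fingers":0},
    {"x":2,"y":0,"z":-6,"rx":0,"ry":0,"rz":0,"fingers":0},
    {"x":3,"y":0,"z":-8,"rx":0,"ry":0,"rz":0,"fingers":0},
    {"x":4,"y":0,"z":-10,"rx":0,"ry":0,"rz":0,"fingers":0}
  ]
}}

```text
time_s: 19.75
tool_pos: [0.4974, 0.0209, 0.0616]
tool_rot: [-180.0, -0.4, 12.2]
force: [-6.1, -0.6, 2.7]
grip_width: 0.0434
grasp_force: 2.9
```

>>> {"method": "drive_tool", "body": {
  "moves": [
    {"x":1,"y":0,"z":-2,"rx":0,"ry":0,"rz":0,"fingers":0},
    {"x":2,"y":0,"z":-4,"rx":0,"ry":0,"rz":0,"fingers":0},
    {"x":3,"y":0,"z":-6,"rx":0,"ry":0,"rz":0,"fingers":0},
    {"x":4,"y":0,"z":-8,"rx":0,"ry":0,"rz":0,"fingers":0},
    {"x":5,"y":0,"z":-10,"rx":0,"ry":0,"rz":0,"fingers":0}
  ]
}}

```text
time_s: 20.38
tool_pos: [0.5026, 0.022, 0.0717]
tool_rot: [-180.0, -0.5, 12.2]
force: [-5.4, -0.8, 3.3]
grip_width: 0.0433
grasp_force: 2.5
```

```bash
cat > m.py <<'E'
from h import *
# near-side (-y) wall of bin in the scene view: blue mask lowest/leftmost corners, no picture
def look():
    a=cam('scene'); hsv=cv2.cvtColor(a['image'],cv2.COLOR_RGB2HSV)
    m=cv2.inRange(hsv,(105,110,15),(130,255,255)); m[:, :262]=0; m[:150]=0;m[320:]=0;m[:,420:]=0
    n,l,s,c=cv2.connectedComponentsWithStats(m)
    for i in range(1,n):
        if s[i,4]>150: print('comp',s[i].tolist(),np.round(c[i],1))
    return a,m,l
if __name__=='__main__':
    a,m,l=look()
    # expected pixels of rear-lower -y corner for some bin states
    O=np.array([.591,.0405]);y=np.radians(12.2);ex=np.array([np.cos(y),np.sin(y)]);ey=np.array([-ex[1],ex[0]])
    W=lambda x,yy,z:[*(O+ex*x+ey*yy),z]
    for x in(-.08,-.07,-.06):
        for z in(0,.015,.03): print(x,z,np.round(proj(a,W(x,-.048,z)),1))
    xs=np.arange(262,330,3); print([(int(u),int(np.max(np.nonzero(m[:255,u])[0]))) for u in xs if m[:255,u].any()])
E
python3 m.py
```

```text
comp [310, 190, 75, 97, 2965] [343.3 234.2]
comp [384, 198, 32, 32, 486] [401.2 216.4]
comp [366, 249, 30, 47, 837] [379.3 272.3]
-0.08 0 [309.5 242.3]
-0.08 0.015 [309.3 238.3]
-0.08 0.03 [309.2 234.1]
-0.07 0 [312.8 243.2]
-0.07 0.015 [312.7 239.1]
-0.07 0.03 [312.5 235. ]
-0.06 0 [316.1 244.1]
-0.06 0.015 [316. 240.]
-0.06 0.03 [315.9 235.8]
[(310, 234), (313, 235), (316, 235), (319, 236), (322, 237), (325, 238), (328, 239)]
```

>>> {"method": "drive_tool", "body": {
  "moves": [
    {"x":-4,"y":0,"z":0,"rx":0,"ry":0,"rz":0,"fingers":0},
    {"x":-9,"y":0,"z":0,"rx":0,"ry":0,"rz":0,"fingers":0},
    {"x":-14,"y":0,"z":8,"rx":0,"ry":0,"rz":0,"fingers":0},
    {"x":-14,"y":0,"z":18,"rx":0,"ry":0,"rz":0,"fingers":0},
    {"x":-14,"y":0,"z":24,"rx":0,"ry":0,"rz":0,"fingers":0},
    {"x":-14,"y":0,"z":24,"rx":0,"ry":0,"rz":0,"fingers":0}
  ]
}}

```text
time_s: 21.18
tool_pos: [0.4895, 0.0191, 0.0468]
tool_rot: [180.0, -0.5, 12.2]
force: [0.7, -0.8, 0.7]
grip_width: 0.0436
grasp_force: 0.0
```

```bash
python3 m.py | grep -v '^-'; python3 -c "
from h import *
print(sensors.get_obs()['force'])"
```

```text
comp [309, 190, 76, 97, 2987] [343.2 234.3]
comp [384, 198, 32, 32, 482] [401.3 216.4]
comp [365, 249, 31, 47, 843] [379.2 272.3]
[(310, 234), (313, 235), (316, 236), (319, 237), (322, 238), (325, 238), (328, 239)]
[-0.55511672 -0.08017648  0.77264652]
```

The bin has tipped over the sill and stays there by itself with its near end at about 30 mm. Now I push it in.

>>> {"method": "drive_tool", "body": {
  "moves": [
    {"x":3,"y":0,"z":0,"rx":0,"ry":0,"rz":0,"fingers":0},
    {"x":7,"y":0,"z":0,"rx":0,"ry":0,"rz":0,"fingers":0},
    {"x":11,"y":0,"z":0,"rx":0,"ry":0,"rz":0,"fingers":0},
    {"x":14,"y":0,"z":0,"rx":0,"ry":0,"rz":0,"fingers":0},
    {"x":17,"y":0,"z":0,"rx":0,"ry":0,"rz":0,"fingers":0},
    {"x":20,"y":0,"z":0,"rx":0,"ry":0,"rz":0,"fingers":0},
    {"x":23,"y":0,"z":0,"rx":0,"ry":0,"rz":0,"fingers":0},
    {"x":26,"y":0,"z":0,"rx":0,"ry":0,"rz":0,"fingers":0},
    {"x":29,"y":0,"z":0,"rx":0,"ry":0,"rz":0,"fingers":0},
    {"x":32,"y":0,"z":0,"rx":0,"ry":0,"rz":0,"fingers":0}
  ]
}}

```text
time_s: 22.48
tool_pos: [0.5156, 0.0245, 0.047]
tool_rot: [-179.9, 0.2, 12.2]
force: [-17.4, -3.4, 14.4]
grip_width: 0.0435
grasp_force: 8.5
```

```bash
python3 m.py | grep -v '^-'; python3 -c "
from h import *
print(sensors.get_obs()['force'])"
```

```text
comp [314, 190, 71, 97, 2789] [344.6 235.6]
comp [384, 198, 32, 32, 483] [401.3 216.4]
comp [365, 249, 31, 47, 837] [379.2 272.3]
[(316, 237), (319, 238), (322, 239), (325, 239), (328, 240)]
[-15.70717269  -2.41896943  13.51633151]
```

The same jam is building from pushing too high (17 N forward, 14 N vertical). I'll back off, go lower to just above the bottom edge, and push again.

>>> {"method": "drive_tool", "body": {
  "moves": [
    {"x":-6,"y":0,"z":0,"rx":0,"ry":0,"rz":0,"fingers":0},
    {"x":-12,"y":0,"z":0,"rx":0,"ry":0,"rz":0,"fingers":0},
    {"x":-14,"y":0,"z":4,"rx":0,"ry":0,"rz":0,"fingers":0},
    {"x":-14,"y":0,"z":8,"rx":0,"ry":0,"rz":0,"fingers":0},
    {"x":-11,"y":0,"z":8,"rx":0,"ry":0,"rz":0,"fingers":0},
    {"x":-8,"y":0,"z":8,"rx":0,"ry":0,"rz":0,"fingers":0},
    {"x":-6,"y":0,"z":8,"rx":0,"ry":0,"rz":0,"fingers":0},
    {"x":-4,"y":0,"z":8,"rx":0,"ry":0,"rz":0,"fingers":0}
  ]
}}

```text
time_s: 23.52
tool_pos: [0.5177, 0.0252, 0.0399]
tool_rot: [180.0, -0.6, 12.2]
force: [-0.3, 0.0, -0.1]
grip_width: 0.0433
grasp_force: 0.0
```

```bash
python3 m.py | grep -v '^-'; python3 -c "
from h import *
print(sensors.get_obs()['force'])"
```

```text
comp [316, 190, 69, 97, 2734] [345.  235.3]
comp [384, 198, 32, 32, 482] [401.3 216.3]
comp [366, 249, 30, 47, 834] [379.3 272.2]
[(316, 229), (319, 236), (322, 237), (325, 238), (328, 239)]
[ 0.21427346 -0.46102459  0.66516364]
```

>>> {"method": "drive_tool", "body": {
  "moves": [
    {"x":2,"y":0,"z":0,"rx":0,"ry":0,"rz":0,"fingers":0},
    {"x":4,"y":0,"z":0,"rx":0,"ry":0,"rz":0,"fingers":0},
    {"x":6,"y":0,"z":0,"rx":0,"ry":0,"rz":0,"fingers":0},
    {"x":8,"y":0,"z":0,"rx":0,"ry":0,"rz":0,"fingers":0},
    {"x":10,"y":0,"z":0,"rx":0,"ry":0,"rz":0,"fingers":0},
    {"x":12,"y":0,"z":0,"rx":0,"ry":0,"rz":0,"fingers":0}
  ]
}}

```text
time_s: 24.32
tool_pos: [0.5277, 0.0274, 0.0391]
tool_rot: [-180.0, -0.4, 12.2]
force: [-3.6, -0.0, -3.1]
grip_width: 0.0433
grasp_force: 1.6
```

>>> {"method": "drive_tool", "body": {
  "moves": [
    {"x":2,"y":0,"z":0,"rx":0,"ry":0,"rz":0,"fingers":0},
    {"x":5,"y":0,"z":0,"rx":0,"ry":0,"rz":0,"fingers":0},
    {"x":8,"y":0,"z":0,"rx":0,"ry":0,"rz":0,"fingers":0},
    {"x":11,"y":0,"z":0,"rx":0,"ry":0,"rz":0,"fingers":0},
    {"x":14,"y":0,"z":0,"rx":0,"ry":0,"rz":0,"fingers":0},
    {"x":17,"y":0,"z":0,"rx":0,"ry":0,"rz":0,"fingers":0},
    {"x":20,"y":0,"z":0,"rx":0,"ry":0,"rz":0,"fingers":0}
  ]
}}

```text
time_s: 25.2
tool_pos: [0.5489, 0.032, 0.0402]
tool_rot: [-180.0, -0.6, 12.2]
force: [-3.1, 0.2, -2.9]
grip_width: 0.0436
grasp_force: 1.6
```

```bash
python3 m.py | grep -v '^-'
```

```text
comp [326, 190, 59, 97, 2532] [349.1 236.6]
comp [365, 198, 51, 98, 1525] [386.5 249.9]
[(328, 239)]
```

>>> {"method": "drive_tool", "body": {
  "moves": [
    {"x":2,"y":0,"z":0,"rx":0,"ry":0,"rz":0,"fingers":0},
    {"x":5,"y":0,"z":0,"rx":0,"ry":0,"rz":0,"fingers":0},
    {"x":8,"y":0,"z":0,"rx":0,"ry":0,"rz":0,"fingers":0},
    {"x":11,"y":0,"z":0,"rx":0,"ry":0,"rz":0,"fingers":0},
    {"x":14,"y":0,"z":0,"rx":0,"ry":0,"rz":0,"fingers":0},
    {"x":17,"y":0,"z":0,"rx":0,"ry":0,"rz":0,"fingers":0},
    {"x":19,"y":0,"z":0,"rx":0,"ry":0,"rz":0,"fingers":0}
  ]
}}

```text
time_s: 26.12
tool_pos: [0.5675, 0.036, 0.0404]
tool_rot: [-180.0, -0.6, 12.2]
force: [-3.6, -0.2, -2.1]
grip_width: 0.0436
grasp_force: 1.6
```

```bash
python3 - <<'E'
from h import *
b=cam('top');a=cam('scene')
import pickle;pickle.dump((a,b),open('v2.pkl','wb'))
k=np.hstack([cv2.resize(a['image'][170:290,300:420,::-1],(400,400),interpolation=cv2.INTER_CUBIC),cv2.resize(b['image'][115:190,285:360,::-1],(400,400),interpolation=cv2.INTER_CUBIC)])
cv2.imwrite('pics/l6.png',k); print(sensors.get_obs()['force'])
O=np.array([.591,.0405]);y=np.radians(12.2);ex=np.array([np.cos(y),np.sin(y)]);ey=np.array([-ex[1],ex[0]])
W=lambda x,yy,z:[*(O+ex*x+ey*yy),z]
# bin rim front edge and bar seen from above in image
for x in(.13,.14,.15): print(x,proj(b,W(x,0,.064)),proj(a,W(x,0,.064)))
for x in(.1,.11,.12): print('bar',x,proj(b,W(x,.03,.088)),proj(a,W(x,-.045,.088)),proj(a,W(x,.045,.088)))
E
```

```text
[-3.00271488 -0.17805003 -1.93504536]
0.13 [315.09393033 138.78515545] [389.78122091 231.8558149 ]
0.14 [314.52438399 135.7078327 ] [393.55758411 232.75164598]
0.15 [313.955442   132.63377621] [397.35800179 233.65322194]
bar 0.1 [307.13504888 148.29742474] [374.58293975 232.6511463 ] [383.60841057 212.26192642]
bar 0.11 [306.55749327 145.14683202] [378.45896459 233.58486747] [387.25720001 213.07194605]
bar 0.12 [305.98055155 141.99971622] [382.360566 234.5248  ] [390.92850947 213.88696807]
```

View pics/l6.png

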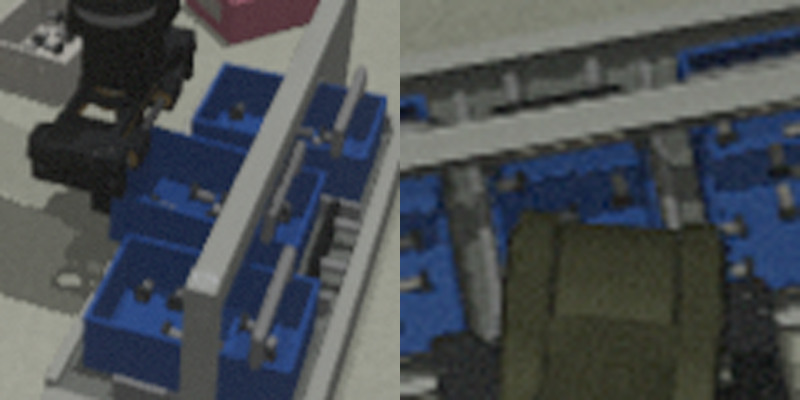

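The bin is in the bay, straight, with its front close to the black stop (scene crop (320,235)). Now I move in fine steps and watch for the spring force.

>>> {"method": "drive_tool", "body": {
  "moves": [
    {"x":2,"y":0,"z":0,"rx":0,"ry":0,"rz":0,"fingers":0},
    {"x":4,"y":0,"z":0,"rx":0,"ry":0,"rz":0,"fingers":0},
    {"x":6,"y":0,"z":0,"rx":0,"ry":0,"rz":0,"fingers":0},
    {"x":8,"y":0,"z":0,"rx":0,"ry":0,"rz":0,"fingers":0}
  ]
}}

```text
time_s: 26.72
tool_pos: [0.5752, 0.0376, 0.0404]
tool_rot: [-180.0, -0.6, 12.2]
force: [-3.3, -0.9, -2.6]
grip_width: 0.0436
grasp_force: 1.6
```

>>> {"method": "drive_tool", "body": {
  "moves": [
    {"x":1,"y":0,"z":0,"rx":0,"ry":0,"rz":0,"fingers":0},
    {"x":2,"y":0,"z":0,"rx":0,"ry":0,"rz":0,"fingers":0}
  ]
}}

```text
time_s: 26.98
tool_pos: [0.5762, 0.0379, 0.0403]
tool_rot: [-180.0, -0.5, 12.2]
force: [-5.7, -1.8, 0.1]
grip_width: 0.0433
grasp_force: 3.4
```

>>> {"method": "drive_tool", "body": {
  "moves": [
    {"x":1,"y":0,"z":0,"rx":0,"ry":0,"rz":0,"fingers":0},
    {"x":2,"y":0,"z":0,"rx":0,"ry":0,"rz":0,"fingers":0}
  ]
}}

```text
time_s: 27.22
tool_pos: [0.5771, 0.038, 0.0403]
tool_rot: [-180.0, -0.3, 12.2]
force: [-8.3, -1.4, 2.5]
grip_width: 0.0437
grasp_force: 4.4
```

>>> {"method": "drive_tool", "body": {
  "moves": [
    {"x":1,"y":0,"z":0,"rx":0,"ry":0,"rz":0,"fingers":0},
    {"x":2,"y":0,"z":0,"rx":0,"ry":0,"rz":0,"fingers":0}
  ]
}}

```text
time_s: 27.48
tool_pos: [0.5784, 0.0383, 0.0402]
tool_rot: [-180.0, -0.3, 12.2]
force: [-9.8, -2.1, 4.2]
grip_width: 0.0436
grasp_force: 5.1
```

>>> {"method": "drive_tool", "body": {
  "moves": [
    {"x":1,"y":0,"z":0,"rx":0,"ry":0,"rz":0,"fingers":0},
    {"x":2,"y":0,"z":0,"rx":0,"ry":0,"rz":0,"fingers":0}
  ]
}}

```text
time_s: 27.72
tool_pos: [0.5798, 0.0386, 0.04]
tool_rot: [-179.9, -0.2, 12.2]
force: [-12.0, -1.8, 4.0]
grip_width: 0.0437
grasp_force: 5.9
```

>>> {"method": "drive_tool", "body": {
  "moves": [
    {"x":1,"y":0,"z":0,"rx":0,"ry":0,"rz":0,"fingers":0},
    {"x":2,"y":0,"z":0,"rx":0,"ry":0,"rz":0,"fingers":0}
  ]
}}

```text
time_s: 27.98
tool_pos: [0.5811, 0.0389, 0.04]
tool_rot: [-179.9, -0.1, 12.2]
force: [-12.4, -2.0, 4.8]
grip_width: 0.0438
grasp_force: 6.7
```

>>> {"method": "drive_tool", "body": {
  "moves": [
    {"x":1,"y":0,"z":0,"rx":0,"ry":0,"rz":0,"fingers":0},
    {"x":2,"y":0,"z":0,"rx":0,"ry":0,"rz":0,"fingers":0}
  ]
}}

```text
time_s: 28.22
tool_pos: [0.5824, 0.0391, 0.0399]
tool_rot: [-179.9, -0.0, 12.2]
force: [-14.3, -2.2, 6.5]
grip_width: 0.0438
grasp_force: 7.4
```

>>> {"method": "drive_tool", "body": {
  "moves": [
    {"x":1,"y":0,"z":0,"rx":0,"ry":0,"rz":0,"fingers":0},
    {"x":1,"y":0,"z":0,"rx":0,"ry":0,"rz":0,"fingers":0}
  ]
}}

```text
time_s: 28.48
tool_pos: [0.5832, 0.0393, 0.0399]
tool_rot: [-179.9, 0.0, 12.2]
force: [-14.8, -1.2, 7.2]
grip_width: 0.0435
grasp_force: 7.5
```

>>> {"method": "drive_tool", "body": {
  "moves": [
    {"x":0.5,"y":0,"z":0.5,"rx":0,"ry":0,"rz":0,"fingers":0},
    {"x":1,"y":0,"z":1,"rx":0,"ry":0,"rz":0,"fingers":0}
  ]
}}

```text
time_s: 28.72
tool_pos: [0.5833, 0.0393, 0.0397]
tool_rot: [-179.9, 0.1, 12.2]
force: [-20.6, -3.3, 17.3]
grip_width: 0.0435
grasp_force: 10.9
```

```bash
cat > n.py <<'E'
from h import *
# bar position: grey bar of our bin in the scene view right of rail -> use diff vs v2 for height/shift of bin's blue front part
import pickle
a2,b2=pickle.load(open('v2.pkl','rb')); a=cam('scene')
g1=cv2.cvtColor(a2['image'],cv2.COLOR_RGB2GRAY).astype(np.float32);g2=cv2.cvtColor(a['image'],cv2.COLOR_RGB2GRAY).astype(np.float32)
pk=np.load('ref.npy') if False else g1
for n,(x0,y0,x1,y1) in {'bar+front':(378,208,398,246),'rear side wall/rim':(336,208,362,234)}.items():
    t=g2[y0:y1,x0:x1]; s=g1[y0-12:y1+12,x0-12:x1+12]; r=cv2.matchTemplate(s,t,cv2.TM_CCOEFF_NORMED); _,m,_,l=cv2.minMaxLoc(r); print(n,'shift since v2',12-l[0],12-l[1],round(m,3))
print(sensors.get_obs()['force'])
E
python3 n.py
```

```text
bar+front shift since v2 -6 12 0.625
rear side wall/rim shift since v2 0 0 0.787
[-19.02336945  -3.27843408  14.73768716]
```

>>> {"method": "drive_tool", "body": {
  "moves": [
    {"x":-1,"y":0,"z":-1,"rx":0,"ry":0,"rz":0,"fingers":0},
    {"x":-1,"y":0,"z":-2,"rx":0,"ry":0,"rz":0,"fingers":0},
    {"x":0,"y":0,"z":-3,"rx":0,"ry":0,"rz":0,"fingers":0}
  ]
}}

```text
time_s: 29.15
tool_pos: [0.5845, 0.0397, 0.0407]
tool_rot: [-180.0, -0.1, 12.2]
force: [-9.4, -1.4, -4.0]
grip_width: 0.0434
grasp_force: 4.8
```

>>> {"method": "drive_tool", "body": {
  "moves": [
    {"x":0,"y":0,"z":1,"rx":0,"ry":0,"rz":0,"fingers":0},
    {"x":0,"y":0,"z":2,"rx":0,"ry":0,"rz":0,"fingers":0}
  ]
}}

```text
time_s: 29.4
tool_pos: [0.5848, 0.0397, 0.0397]
tool_rot: [-179.9, -0.1, 12.2]
force: [-12.9, -2.1, 7.7]
grip_width: 0.0437
grasp_force: 7.0
```

>>> {"method": "drive_tool", "body": {
  "moves": [
    {"x":0,"y":0,"z":-1,"rx":0,"ry":0,"rz":0,"fingers":0},
    {"x":0.5,"y":0,"z":-2,"rx":0,"ry":0,"rz":0,"fingers":0},
    {"x":0.7,"y":0,"z":-2,"rx":0,"ry":0,"rz":0,"fingers":0}
  ]
}}

```text
time_s: 29.78
tool_pos: [0.585, 0.0398, 0.0405]
tool_rot: [-180.0, -0.0, 12.2]
force: [-9.9, -1.8, -4.0]
grip_width: 0.0436
grasp_force: 5.0
```

>>> {"method": "drive_tool", "body": {
  "moves": [
    {"x":0,"y":0,"z":1,"rx":0,"ry":0,"rz":0,"fingers":0},
    {"x":0,"y":0,"z":2,"rx":0,"ry":0,"rz":0,"fingers":0}
  ]
}}

```text
time_s: 30.02
tool_pos: [0.5851, 0.0398, 0.0396]
tool_rot: [-179.9, -0.0, 12.2]
force: [-14.0, -2.3, 7.9]
grip_width: 0.0436
grasp_force: 7.4
```

>>> {"method": "drive_tool", "body": {
  "moves": [
    {"x":0,"y":0,"z":-1,"rx":0,"ry":0,"rz":0,"fingers":0},
    {"x":0.5,"y":0,"z":-2,"rx":0,"ry":0,"rz":0,"fingers":0},
    {"x":0.7,"y":0,"z":-2,"rx":0,"ry":0,"rz":0,"fingers":0}
  ]
}}

```text
time_s: 30.4
tool_pos: [0.5855, 0.0399, 0.0404]
tool_rot: [-179.9, -0.0, 12.2]
force: [-10.0, -2.1, -4.4]
grip_width: 0.0435
grasp_force: 5.1
```

>>> {"method": "drive_tool", "body": {
  "moves": [
    {"x":0,"y":0,"z":1,"rx":0,"ry":0,"rz":0,"fingers":0},
    {"x":0,"y":0,"z":2,"rx":0,"ry":0,"rz":0,"fingers":0}
  ]
}}

```text
time_s: 30.65
tool_pos: [0.5855, 0.0399, 0.0384]
tool_rot: [-180.0, -0.0, 12.2]
force: [-10.0, -2.0, -2.8]
grip_width: 0.0436
grasp_force: 5.2
```

```bash
python3 - <<'E'
from h import *
import pickle
a0,b0=pickle.load(open('v0.pkl','rb')); a=cam('scene')
O=np.array([.591,.0405]);y=np.radians(12.2);ex=np.array([np.cos(y),np.sin(y)]);ey=np.array([-ex[1],ex[0]])
W=lambda x,yy,z:[*(O+ex*x+ey*yy),z]
pickle.dump(a,open('v3.pkl','wb'))
np.set_printoptions(linewidth=220)
g0=cv2.cvtColor(a0['image'],cv2.COLOR_RGB2GRAY);g=cv2.cvtColor(a['image'],cv2.COLOR_RGB2GRAY)
# profiles along rack x at y=0 near top of stop plate (z=.04) before and now, brightness + saturation
def prof(c,yy,z,xs):
    im=c['image'].astype(np.float32); p=np.array([proj(c,W(x,yy,z)) for x in xs],np.float32)
    return cv2.remap(im,p[:,0].reshape(1,-1),p[:,1].reshape(1,-1),cv2.INTER_LINEAR)[0].round().astype(int)
xs=np.arange(.12,.186,.003)
for yy,z in((.02,.044),(-.02,.044)):
    print(yy,z); print((xs*1e3).astype(int)); print(prof(a0,yy,z,xs).sum(1)); q=prof(a,yy,z,xs); print(q.sum(1)); print(q[:,2]-q[:,0])
xs=np.arange(.105,.15,.002)
for yy in(-.03,0.,.03): print('bar',yy,(xs*1e3).astype(int)); q=prof(a,yy,.088,xs); print(q.sum(1)); print(q[:,2]-q[:,0])
E
```

```text
0.02 0.044
[120 123 126 129 132 135 138 141 144 147 150 153 156 159 162 165 168 171 174 177 180 183]
[186 196 203 178 177 199 214 198 188 138 113 135 245 307 338 335 320 315 326 364 419 426]
[318 357 333 241 196 185 148 151 142 156 224 208 128 100 117 274 333 325 354 391 437 444]
[ 4  0  0  2  3  8 28 41 39 42 72 67 23  3  1  1  2  1  0 -3 -3 -4]
-0.02 0.044
[120 123 126 129 132 135 138 141 144 147 150 153 156 159 162 165 168 171 174 177 180 183]
[272 261 263 267 274 259 262 269 255 162 102  94 115 189 270 282 294 293 300 375 424 426]
[188 172 190 215 195 212 220 225 228 236 239 186 122 110 102  92 204 294 315 393 437 442]
[57 21  4  2 30 70 75 75 75 77 79 61 18  2  1  1 -2 -1 -1 -4 -3 -4]
bar -0.03 [105 107 109 111 113 115 117 119 121 123 125 127 129 131 133 135 137 139 141 143 145 147 149]
[227 218 191 164 147 141 143 145 147 148 152 229 313 356 360 329 262 204 201 191 161 146 147]
[-2  1 14 30 41 40 39 41 42 39 39 21  5  1  0  1  2  4  5 10 24 35 39]
bar 0.0 [105 107 109 111 113 115 117 119 121 123 125 127 129 131 133 135 137 139 141 143 145 147 149]
[229 218 190 163 147 143 142 138 139 143 146 204 299 353 360 323 250 172 147 142 143 149 146]
[-2  1 14 28 37 37 38 39 40 36 34 21  4 -1  0  4 12 26 36 39 38 37 37]
bar 0.03 [105 107 109 111 113 115 117 119 121 123 125 127 129 131 133 135 137 139 141 143 145 147 149]
[227 218 192 162 146 146 146 148 146 140 148 189 296 347 358 330 259 193 157 148 153 149 143]
[-4  1 16 30 36 38 38 37 37 38 33 21  6  1  0  0  1 15 27 36 35 34 36]
```

The near end has cleared the sill: the tool now follows down without a reaction force, and the stop edge in the image has shifted by about 9 mm. I'll draw it down.

>>> {"method": "drive_tool", "body": {
  "moves": [
    {"x":0,"y":0,"z":1,"rx":0,"ry":0,"rz":0,"fingers":0},
    {"x":0,"y":0,"z":2,"rx":0,"ry":0,"rz":0,"fingers":0},
    {"x":0,"y":0,"z":3,"rx":0,"ry":0,"rz":0,"fingers":0},
    {"x":0,"y":0,"z":4,"rx":0,"ry":0,"rz":0,"fingers":0},
    {"x":0,"y":0,"z":4.5,"rx":0,"ry":0,"rz":0,"fingers":0}
  ]
}}

```text
time_s: 31.32
tool_pos: [0.5851, 0.0399, 0.0338]
tool_rot: [-179.9, 0.0, 12.2]
force: [-11.3, -1.8, -2.6]
grip_width: 0.0439
grasp_force: 5.7
```

>>> {"method": "drive_tool", "body": {
  "moves": [
    {"x":0,"y":0,"z":1,"rx":0,"ry":0,"rz":0,"fingers":0},
    {"x":0,"y":0,"z":1.7,"rx":0,"ry":0,"rz":0,"fingers":0},
    {"x":0,"y":0,"z":1.7,"rx":0,"ry":0,"rz":0,"fingers":0}
  ]
}}

```text
time_s: 31.7
tool_pos: [0.5848, 0.0398, 0.0321]
tool_rot: [-179.9, 0.1, 12.2]
force: [-12.7, -2.6, -2.0]
grip_width: 0.0432
grasp_force: 6.4
```

>>> {"method": "drive_tool", "body": {
  "moves": [
    {"x":-0.7,"y":0,"z":0,"rx":0,"ry":0,"rz":0,"fingers":0},
    {"x":-1.4,"y":0,"z":0,"rx":0,"ry":0,"rz":0,"fingers":0},
    {"x":-2.1,"y":0,"z":0,"rx":0,"ry":0,"rz":0,"fingers":0},
    {"x":-2.8,"y":0,"z":0,"rx":0,"ry":0,"rz":0,"fingers":0},
    {"x":-3.5,"y":0,"z":0,"rx":0,"ry":0,"rz":0,"fingers":0},
    {"x":-5,"y":0,"z":0,"rx":0,"ry":0,"rz":0,"fingers":0}
  ]
}}

```text
time_s: 32.45
tool_pos: [0.5848, 0.0398, 0.0339]
tool_rot: [-180.0, -0.5, 12.2]
force: [-2.8, -1.1, -1.8]
grip_width: 0.0435
grasp_force: 1.6
```

>>> {"method": "drive_tool", "body": {
  "moves": [
    {"x":-2,"y":0,"z":0,"rx":0,"ry":0,"rz":0,"fingers":0},
    {"x":-5,"y":0,"z":0,"rx":0,"ry":0,"rz":0,"fingers":0},
    {"x":-10,"y":0,"z":0,"rx":0,"ry":0,"rz":0,"fingers":0},
    {"x":-20,"y":0,"z":0,"rx":0,"ry":0,"rz":0,"fingers":0},
    {"x":-40,"y":0,"z":-20,"rx":0,"ry":0,"rz":0,"fingers":0},
    {"x":-80,"y":0,"z":-60,"rx":0,"ry":0,"rz":0,"fingers":0},
    {"x":-110,"y":0,"z":-100,"rx":0,"ry":0,"rz":0,"fingers":0},
    {"x":-110,"y":0,"z":-100,"rx":0,"ry":0,"rz":0,"fingers":0}
  ]
}}

```text
time_s: 33.45
tool_pos: [0.4773, 0.0163, 0.1364]
tool_rot: [-179.9, -1.0, 12.2]
force: [-0.0, 1.6, 0.2]
grip_width: 0.0435
grasp_force: 0.0
```

```bash
cat > e.py <<'E'
from h import *
import pickle
a0,b0=pickle.load(open('v0.pkl','rb')); a=cam('scene');b=cam('top')
O=np.array([.591,.0405]);y=np.radians(12.2);ex=np.array([np.cos(y),np.sin(y)]);ey=np.array([-ex[1],ex[0]])
W=lambda x,yy,z:[*(O+ex*x+ey*yy),z]
def prof(c,xs,yy,z):
    im=c['image'].astype(np.float32); p=np.array([proj(c,W(x,yy,z)) for x in xs],np.float32)
    return cv2.remap(im,p[:,0].reshape(1,-1),p[:,1].reshape(1,-1),cv2.INTER_LINEAR)[0].round().astype(int)
xs=np.arange(.14,.18,.003); print((xs*1e3).astype(int))
for yy in(.02,-.02): print('stop',prof(a0,xs,yy,.044).sum(1),prof(a,xs,yy,.044).sum(1))
xs=np.arange(-.008,.02,.002); print('rear rim top view (blue-red), x mm',(xs*1e3).astype(int))
for yy in(-.035,0,.035):
    q=prof(b,xs,yy,.064); print(q[:,2]-q[:,0],q.sum(1))
# neighbours' rear rims for comparison and bin side edges
for yy in(-.125,.125): q=prof(b,xs,yy,.064); print('nb',q[:,2]-q[:,0])
ys=np.arange(-.06,.0601,.004); im=b['image'].astype(np.float32)
for x in(.02,.07):
    p=np.array([proj(b,W(x,t,.064)) for t in ys],np.float32); q=cv2.remap(im,p[:,:1].T,p[:,1:].T,1)[0].astype(int); print('lateral',x,list(zip((ys*1e3).round().astype(int).tolist(),(q[:,2]-q[:,0]).tolist())))
# bar height by two views: bar bright centre in scene along x for z guesses
xs=np.arange(.11,.15,.001)
for z in(.080,.086,.092):
    q=prof(a,xs,0,z).sum(1).astype(float); w=np.clip(q-250,0,None)*(xs>.12); print('bar x if z',z,(w*xs).sum()/w.sum())
print(sensors.get_obs()['force'])
E
python3 e.py
```

```text
[140 143 146 149 152 155 158 161 164 167 170 173 176 179]
stop [207 195 152 118 107 206 298 325 341 323 313 324 330 411] [152 143 192 241 184 122 110 135 251 319 321 349 356 425]
stop [262 272 199 115  96 105 149 263 282 288 294 295 348 420] [221 230 234 222 169 119 106  99 116 230 291 303 363 429]
rear rim top view (blue-red), x mm [-8 -6 -4 -2  0  2  4  6  8 10 12 13 16 18]
[-3 -4 -5 -1  5 15 31 61 71 70 72 73 74 73] [276 398 323 243 148 111 115 189 225 239 231 227 230 226]
[-5 -5 -5 -4 -4  5 22 56 69 71 74 75 73 51] [279 391 321 250 177 161 172 214 229 233 225 224 221 167]
[-3  0 -3 -1  4 15 33 62 72 71 71 69 68 66] [246 330 296 245 170 120 112 196 230 235 229 223 219 216]
nb [-3 -3 -5 -4 -2 -4 -5 -2 -1  0  2 28 63 68]
nb [-4 -5 -4 -4 -3 -2 -3 -2 -1 -1  0  7 48 69]
lateral 0.02 [(-60, 0), (-56, -3), (-52, -4), (-48, 22), (-44, 55), (-40, 54), (-36, 70), (-32, 73), (-28, 54), (-24, 1), (-20, -3), (-16, -3), (-12, -3), (-8, 16), (-4, 25), (0, 27), (4, 15), (8, 59), (12, 73), (16, 71), (20, 74), (24, 72), (28, 73), (32, 74), (36, 58), (40, 38), (44, 48), (48, 47), (52, 8), (56, -1), (60, 1)]
lateral 0.07 [(-60, -2), (-56, 1), (-52, -3), (-48, 21), (-44, 60), (-40, 62), (-36, 72), (-32, 72), (-28, 73), (-24, 72), (-20, 72), (-16, 74), (-12, 72), (-8, 74), (-4, 68), (0, 33), (4, 0), (8, -2), (12, -4), (16, -1), (20, 11), (24, 26), (28, 32), (32, 36), (36, 62), (40, 56), (44, 40), (48, 54), (52, 8), (56, -2), (60, -3)]
bar x if z 0.08 0.12846313799621928
bar x if z 0.086 0.12969776119402984
bar x if z 0.092 0.13084653465346535
[ 0.00181127  0.48544681 -0.01654694]
```

```bash
cat >> e.py <<'E'
print('--- rim height check')
def edge(c,yy,z,thr):
    xs=np.arange(-.03,.03,.0005); q=prof(c,xs,yy,z); d=(q[:,2]-q[:,0]).astype(float); d=cv2.GaussianBlur(d.reshape(1,-1),(7,1),0)[0]
    i=np.nonzero(d>thr)[0]; return xs[i[0]]*1e3 if len(i) else None
for yy in(-.03,-.015,0,.015,.03):
    print(yy,'top',[edge(b,yy,z,35) for z in(.060,.064,.072)],'scene',[edge(a,yy,z,22) for z in(.060,.064,.072)])
E
python3 e.py | sed -n '/---/,$p'
```

```text
--- rim height check
-0.03 top [np.float64(4.500000000000032), np.float64(4.000000000000031), np.float64(3.500000000000031)] scene [np.float64(2.0000000000000293), np.float64(3.500000000000031), np.float64(7.500000000000035)]
-0.015 top [np.float64(5.000000000000032), np.float64(5.000000000000032), np.float64(4.000000000000031)] scene [np.float64(3.00000000000003), np.float64(4.500000000000032), np.float64(7.500000000000035)]
0 top [np.float64(5.500000000000033), np.float64(5.000000000000032), np.float64(4.000000000000031)] scene [np.float64(2.50000000000003), np.float64(4.000000000000031), np.float64(7.500000000000035)]
0.015 top [np.float64(5.500000000000033), np.float64(5.000000000000032), np.float64(4.000000000000031)] scene [np.float64(3.00000000000003), np.float64(4.000000000000031), np.float64(7.500000000000035)]
0.03 top [np.float64(4.500000000000032), np.float64(4.000000000000031), np.float64(3.00000000000003)] scene [np.float64(3.00000000000003), np.float64(4.000000000000031), np.float64(7.000000000000034)]
```

The two views meet at a rim height of about 64–66 mm, so the near end is down. It is straight and central, the stop is pressed in about 8.5 mm, and the arm is clear.

```bash
python3 -c "
from cell import workorder
print(workorder.sign_off())"
```

```text
the job is handed in; nothing more can be done
None
```

The blue bin is in the middle bay, bar end first; by the cameras its near end is down behind the sill and the stop is pressed in about 8.5 mm. The job is handed in, but sign-off returned no verdict.

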